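# Find the full canister and set it on the pull-out shelf

## Robot

A 6-joint arm with a two-finger parallel gripper is mounted at the origin on the work surface. World frame = base frame: x ahead of the robot, y to its left, z up, the work surface at z = 0. Lengths are in m, angles in rad, forces in N, time in s.
With the tool pointing down it reaches from about 0.225 to 0.875 m from the base axis. Payload 3.4 kg.
Tool frame: the origin (TCP) lies at the very end of the fingers, on their centre line; the grasp point (between the pads) lies 19 mm behind it; z points along the fingers, y is the line along which they close (so a half turn about z gives the same grasp; the last joint's range is limited). The gripper opens to 85 mm and grips with 20 to 120 N. Pads are 22 mm wide; open, the fingers measure 114 mm over their backs; the gripper's body (76 mm by 85 mm) begins 54 mm behind the grasp point. The pads swing forward as they close: fully open they stand 13 mm farther back than shut.
Start: joints at [1.05, 0.276, 1.505, -0, 1.361, -0.121], TCP at [0.224, 0.53, 0.231] pointing down, gripper open.
Joint ranges: [-2.89, 2.89], [-0.75, 2.08], [0.22, 2.7], [-1.18, 4.32], [0.11, 2.71], [-2.7, 2.7]. Speed limits (rad/s): [2.57, 2.57, 3.14, 3.14, 3.14, 3.14].

## Interface

Orientations are given as a unit quaternion [w, x, y, z].
In Python, from rig import get_state, optics, sign_off gives the robot as it stands.
- The arm moves only by the tool send_rows, never from a script. Its argument "increments" is a list of rows, each an object with "gripper": the gripper's target within -1 to 1 (shut at 1, half-way at 0, fully open at -1); "linear": the shift along the world's x, y, z in m, a list of three; "delta_rot": the turn, a rotation vector about the world's x, y, z in rad, a list of three. In form: [{"gripper": gripper, "linear": [dx, dy, dz], "delta_rot": [rx, ry, rz]}, ...]. A call has 1 to 8 rows; each row is the pose to reach, as a shift and turn from the pose commanded when the call began; what a row does not reach only later rows make up. A row lasts 1/10 s, in which the tool goes at most 50 mm and 8.59 degrees, less where a joint would pass 70% of its speed; a pose out of reach is approached as far as the arm can. A call with a gripper value outside its range is refused whole. The fingers move at their own pace and stop on an object; "newtons" is the grip in N (left out, the last holds). Time passes only in rows, so rows that repeat a pose let the fingers close. It gives the time, the measured TCP pose, the force, the opening and the grip force at its end, in the units of the state.
- get_state(): the state, without advancing time (a new reading comes with each control period).
- optics.get_image(name): name is "scene" or "top"; returns a dict with "pixels" (480x640x3 uint8, blue, green, red), "K" (3x3 intrinsics, pixels), "rvec" (rotation vector, rad) and "tvec" (3), from world to camera coordinates, as OpenCV has them. Camera axes: x right, y down, z forward; pixel columns grow to the right and rows downward; lengths in m; the calibration is good to about 2 mm. A picture is of the moment at which its call begins. There is no depth.
- sign_off(): hands the job in; it is judged then, once.
The state is a dict: "clock": time; "qpos": joint angles; "qd": joint speeds; "effort": joint torques, N m; "position": TCP position; "ee_rot": TCP orientation; "contact_force": force on the tool from outside, world axes, zero at the start; "moment": the same for the moment, N m; "width": finger opening in m; "gripper_force": force on a finger pad.
Only numpy, scipy, OpenCV 4.12 (cv2) and the standard library are available. Lean on these libraries where they do the work, as an engineer would, in place of code of your own. Each camera call takes 0.05 s, during which the arm holds its last target. There are 200 camera calls.

## Task

First pull the low unit's shelf out by its handle until it is against its stop. Then feel by lifting which one of the three identical steel canisters is the full one and set it down gently, upright, on the open shelf; the shelf stays out and the two empty canisters stay standing where they were. Do not tip over any canister or anything else on the worktop.

Things in the scene. Friction and masses are not known exactly. Their poses are not given: they have to be found in the camera images.
- shelf (a joint): how far the shelf is pulled out of the unit, m: 0 is shut, 0.14 is fully out against its stop. It starts 0 to 30 mm out, slides with about 3 N of friction and stays where it is left.
- shelf_handle (a point): middle of the shelf's handle: a level steel bar 10 mm thick and 100 mm long, 42 mm above the worktop, 40 mm in front of the shelf's front panel (54 mm tall). Its x axis points into the unit (the shelf is pulled along -x), y lies along the bar, z up. It moves with the shelf.
- board (a point): the shelf's flat wooden board, 170 mm wide (y). Origin on its top face, 20 mm above the worktop; it moves with the shelf and, fully out, is the middle of the board's open part. x points into the unit, z up. Towards -x the board ends 62 mm away at a front panel standing 34 mm above it; towards +x, fully out, the unit's front is 62 mm away.
- unit: low beech unit with flat kitchen scales on its top, fixed: 200 mm wide, 220 mm deep, 70 mm tall. Origin on the worktop at the middle of its front face; x points into it, z up. The scales lie 65 mm or more behind the front face and reach 92 mm above the worktop.
- canister_a: lidded steel canister, upright cylinder 60 mm in diameter and 112 mm tall overall (the top 12 mm is its wooden lid, same diameter, which does not come off). Origin at the centre of its underside, z up. The three look exactly alike; full it weighs 0.6 to 0.85 kg, empty 0.15 to 0.25 kg.
- canister_b: lidded steel canister, upright cylinder 60 mm in diameter and 112 mm tall overall (the top 12 mm is its wooden lid, same diameter, which does not come off). Origin at the centre of its underside, z up. The three look exactly alike; full it weighs 0.6 to 0.85 kg, empty 0.15 to 0.25 kg.
- canister_c: lidded steel canister, upright cylinder 60 mm in diameter and 112 mm tall overall (the top 12 mm is its wooden lid, same diameter, which does not come off). Origin at the centre of its underside, z up. The three look exactly alike; full it weighs 0.6 to 0.85 kg, empty 0.15 to 0.25 kg.
- mug: white mug, 76 mm in diameter, 90 mm tall; bystander. Origin under its centre.
- jam_jar: closed amber glass jar, 68 mm in diameter, 90 mm tall; bystander. Origin under its centre.
- bottle: green glass bottle, 60 mm in diameter, 190 mm tall; bystander. Origin under its centre.
- pepper_pot: small dark steel pot, 40 mm in diameter, 70 mm tall; bystander. Origin under its centre.
- bowl: blue bowl, 110 mm in diameter, 45 mm tall; bystander. Origin under its centre.

How it is judged:
On the way:
1. the shelf is pulled out to its stop (value of joint shelf above 0.135 m), for 0.2 s.
At the end, for the whole second after the job is handed in: Shelf within 15 mm of its stop; full canister at rest, upright (0.1 rad), its whole weight (over 4.5 N) on the board, its centre within 60 mm along x and 85 mm along y of the board's origin; the two empty canisters upright within 60 mm of where they began (value of joint shelf above 0.125 m and ((contact force between canister_a and unit above 4.5 N and z of canister_a in the frame of board between -0.006 and 0.006 m and angle between each of canister_a, canister_b, canister_c's own z axis and vertical below 0.1 rad and linear speed of each of canister_a, canister_b, canister_c below 0.02 m/s and x of canister_a in the frame of board between -0.06 and 0.06 m and y of canister_a in the frame of board between -0.085 and 0.085 m and distance of each of canister_b, canister_c from where it was at the start of the episode below 0.06 m) or (contact force between canister_b and unit above 4.5 N and z of canister_b in the frame of board between -0.006 and 0.006 m and angle between each of canister_b, canister_a, canister_c's own z axis and vertical below 0.1 rad and linear speed of each of canister_b, canister_a, canister_c below 0.02 m/s and x of canister_b in the frame of board between -0.06 and 0.06 m and y of canister_b in the frame of board between -0.085 and 0.085 m and distance of each of canister_a, canister_c from where it was at the start of the episode below 0.06 m) or (contact force between canister_c and unit above 4.5 N and z of canister_c in the frame of board between -0.006 and 0.006 m and angle between each of canister_c, canister_a, canister_b's own z axis and vertical below 0.1 rad and linear speed of each of canister_c, canister_a, canister_b below 0.02 m/s and x of canister_c in the frame of board between -0.06 and 0.06 m and y of canister_c in the frame of board between -0.085 and 0.085 m and distance of each of canister_a, canister_b from where it was at the start of the episode below 0.06 m))); the robot touches nothing.
It fails at once if a canister is tipped by more than 0.6 rad (angle between any of canister_a, canister_b, canister_c's own z axis and vertical above 0.6 rad).
It fails at once if a canister is dropped: out of the fingers and moving faster than 0.4 m/s, a fall of about 10 mm or more ((contact force between canister_a and the fingers below 0.05 N and linear speed of canister_a above 0.4 m/s) or (contact force between canister_b and the fingers below 0.05 N and linear speed of canister_b above 0.4 m/s) or (contact force between canister_c and the fingers below 0.05 N and linear speed of canister_c above 0.4 m/s)).
It fails at once if the mug, jam jar, bottle, pepper pot or bowl is tipped over (0.6 rad) (angle between any of mug, jam_jar, bottle, pepper_pot, bowl's own z axis and vertical above 0.6 rad).
It also fails if it takes over 72 s, if anything falls off the work surface, if the arm or the gripper's body presses on something with over 40 N, if the wrist force passes 120 N, or if a joint passes its speed limit or range.

## Working session

There is one attempt and no reset: what is moved stays moved. The work goes in short steps, Python scripts to look and compute and a tool call to move; the robot and the scene stay as the last step left them, time stands still between calls to the robot, and variables do not carry over. Pictures are saved under pics/ and viewed, at most 10 in all, crops included, and the job is handed in when it is done.

Besides the shell and the picture viewer there is one more tool, called as name([rows], argument=value, ...), one row to a line, values as JSON. send_rows: Moves the arm, as the interface text tells. Its arguments: {"type":"object","properties":{"increments":{"type":"array"},"newtons":{"type":"number"}},"required":["increments"]}

```bash
mkdir -p pics; cat > h.py <<'E'
import numpy as np,cv2
from rig import get_state,optics,sign_off
def get(n,save=None):
    d=optics.get_image(n)
    if save: cv2.imwrite('pics/'+save,d['pixels'])
    return d
def plane(d,u,v,z):
    R=cv2.Rodrigues(np.array(d['rvec'],float))[0];t=np.array(d['tvec'],float).ravel()
    c=-R.T@t; r=R.T@np.linalg.inv(d['K'])@np.array([u,v,1.]); return c+r*(z-c[2])/r[2]
def tri(d1,p1,d2,p2):
    P=[np.array(d['K'])@np.c_[cv2.Rodrigues(np.array(d['rvec'],float))[0],np.array(d['tvec'],float).ravel()] for d in(d1,d2)]
    X=cv2.triangulatePoints(P[0],P[1],np.array(p1,float).reshape(2,1),np.array(p2,float).reshape(2,1));return (X[:3]/X[3]).ravel()
def proj(d,X):
    return cv2.projectPoints(np.array(X,float).reshape(-1,3),np.array(d['rvec'],float),np.array(d['tvec'],float),np.array(d['K'],float),None)[0].reshape(-1,2)
E
python3 - <<'E'
from h import *
for n in('top','scene'):
    d=get(n,n+'0.png');R=cv2.Rodrigues(np.array(d['rvec'],float))[0]
    print(n,d['K'],(-R.T@np.array(d['tvec']).ravel()).round(3),R.round(2))
print(get_state())
E
```

```text
top [[496.08689944   0.         324.45792141]
 [  0.         496.08689944 235.46626612]
 [  0.           0.           1.        ]] [ 0.338 -0.096  1.091] [[-0.05 -1.   -0.01]
 [-0.98  0.05 -0.21]
 [ 0.21 -0.01 -0.98]]
scene [[597.60249704   0.         323.1403647 ]
 [  0.         597.60249704 243.42439877]
 [  0.           0.           1.        ]] [ 0.994 -0.51   1.059] [[ 0.67  0.74 -0.  ]
 [ 0.64 -0.59 -0.49]
 [-0.36  0.33 -0.87]]
{'clock': 0.1, 'qpos': array([ 1.05002500e+00,  2.76564583e-01,  1.50600317e+00,  4.48135326e-06,
        1.36070156e+00, -1.20973605e-01]), 'qd': array([ 0.00018254, -0.00124026, -0.00294503,  0.00150682,  0.00061277,
       -0.00052767]), 'effort': array([ 1.24582944e-03, -4.17704308e+01, -2.46404976e+01, -2.21106734e-04,
        5.80680746e-03,  3.28708623e-06]), 'position': array([0.22356443, 0.52925272, 0.23050883]), 'ee_rot': array([-2.66484587e-04,  1.98570598e-01,  9.80086228e-01, -7.94853012e-04]), 'contact_force': array([ 0.28089901, -0.55731955, -0.05244125]), 'moment': array([ 0.03288362, -0.04168825, -0.01284443]), 'gripper_force': 0.0, 'width': 0.08551034979351745}
```

View pics/top0.png

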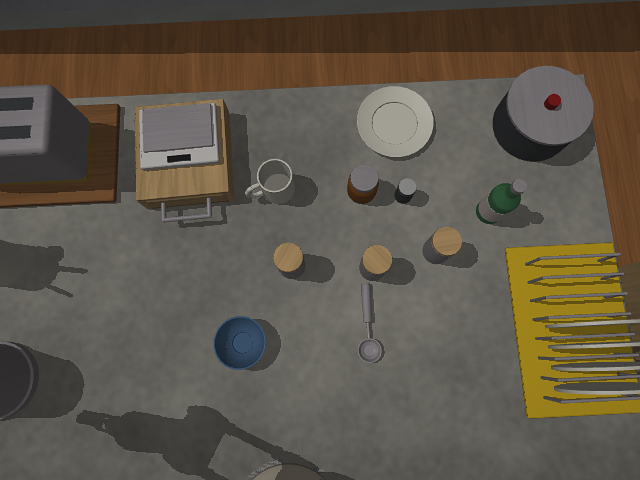

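View pics/scene0.png

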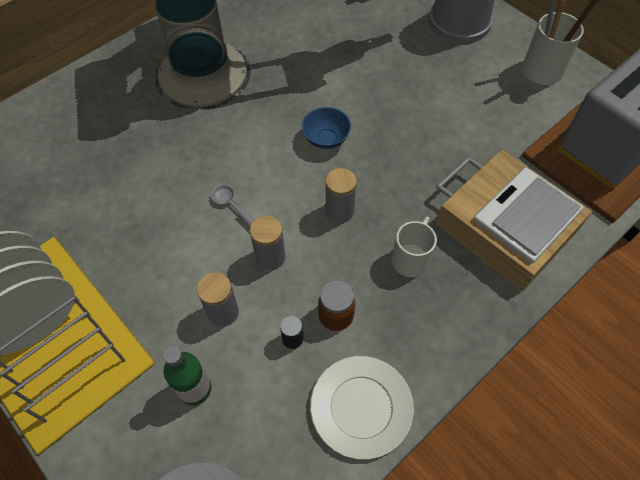

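Top view: lids at about (288,257), (377,260), (447,241); handle bar from (163,217) to (211,213); the bowl at (240,343). Scene view: lids at (341,181), (266,230), (215,288); handle near (460,175). Next I measure them.

```bash
cat > m.py <<'E'
from h import *
def lids(d,boxes):
    hsv=cv2.cvtColor(d['pixels'],cv2.COLOR_BGR2HSV); m=cv2.inRange(hsv,(10,70,110),(28,255,255)); out=[]
    for(u,v)in boxes:
        s=np.zeros_like(m);s[max(v-28,0):v+28,max(u-28,0):u+28]=m[max(v-28,0):v+28,max(u-28,0):u+28]
        c=max(cv2.findContours(s,0,2)[0],key=cv2.contourArea)
        out.append((cv2.fitEllipse(cv2.convexHull(c)),cv2.contourArea(c)))
    return out
E
python3 - <<'E'
from m import *
t,s=get('top'),get('scene')
a=lids(t,[(288,257),(377,260),(447,241)]);b=lids(s,[(341,181),(266,230),(215,288)])
for n,(e,ar),(f,br) in zip('ABC',a,b):
    print(n,np.round(e,1) if 0 else e,f,ar,br); print('  tri',tri(t,e[0],s,f[0]).round(4),'planes',plane(t,*e[0],.112).round(4),plane(s,*f[0],.112).round(4))
for n,u,v,z in[('barL',163,217,.042),('barR',211,213,.042),('unitFL',137,207,.07),('unitFR',231,199,.07),('unitBL',137,107,.07),('bowl',240,343,.045),('mug',275,181,.09)]: print(n,plane(t,u,v,z).round(4))
x=cv2.resize(t['pixels'][180:240,130:240],None,fx=5,fy=5,interpolation=2)
y=cv2.resize(s['pixels'][145:225,425:525],None,fx=4,fy=4,interpolation=2)
c=np.zeros((600,800,3),np.uint8);c[:300,:550]=x;c[300:600,:400]=y[:300];cv2.imwrite('pics/h.png',c)
E
```

```text
A ((287.519775390625, 256.7300720214844), (28.55335807800293, 29.23348617553711), 59.94459915161133) ((340.7122802734375, 180.05763244628906), (24.58938217163086, 30.35358238220215), 94.37696075439453) 627.0 559.5
  tri [ 0.5136 -0.0259  0.1059] planes [ 0.5129 -0.0256  0.112 ] [ 0.5164 -0.0295  0.112 ]
B ((376.8825988769531, 258.7969665527344), (28.49365997314453, 29.44811248779297), 109.18446350097656) ((265.46185302734375, 228.8885955810547), (27.051240921020508, 31.716747283935547), 84.60887145996094) 630.5 644.0
  tri [ 0.5001 -0.2052  0.1061] planes [ 0.4995 -0.204   0.112 ] [ 0.503  -0.2075  0.112 ]
C ((446.84490966796875, 240.40211486816406), (27.671253204345703, 29.494895935058594), 116.92467498779297) ((213.486083984375, 287.24755859375), (29.722270965576172, 34.29957962036133), 68.8765640258789) 612.0 766.0
  tri [ 0.5306 -0.3493  0.1061] planes [ 0.5297 -0.3474  0.112 ] [ 0.5333 -0.3506  0.112 ]
barL [0.6276 0.2486 0.042 ]
barR [0.6312 0.1436 0.042 ]
unitFL [0.6449 0.2955 0.07  ]
unitFR [0.6522 0.0942 0.07  ]
unitBL [0.8779 0.3026 0.07  ]
bowl [0.3495 0.0834 0.045 ]
mug [ 0.6809 -0.0031  0.09  ]
```

View pics/h.png

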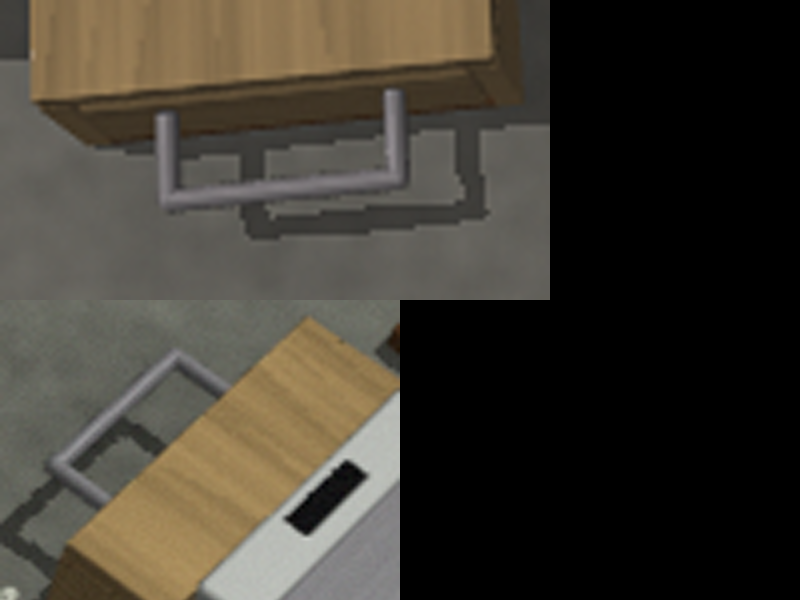

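The crop shows the bar's outer corners at about (163.6,219.5) and (210,216) in top, and (470,159) and (440,186) in scene.

```bash
python3 - <<'E'
from m import *
t,s=get('top'),get('scene')
L=tri(t,(163.6,219.5),s,(470,159.3));R=tri(t,(210,216),s,(440,185.8))
print(L.round(4),R.round(4),((L+R)/2).round(4),np.arctan2(R[0]-L[0],L[1]-R[1]))
print(plane(t,163.6,219.5,.042),plane(t,210,216,.042))
print('pot base',plane(t,35,380,.1),plane(s,463,38,0),plane(s,465,0,0.1),'tcp in top/scene',proj(t,get_state()['position']),proj(s,get_state()['position']))
E
```

```text
[0.6243 0.2502 0.035 ] [0.6276 0.1492 0.0368] [0.626  0.1997 0.0359] 0.03218269243316097
[0.62188174 0.24717126 0.042     ] [0.62451638 0.14576356 0.042     ]
pot base [0.29905888 0.4703179  0.1       ] [0.34856211 0.55583597 0.        ] [0.32694965 0.557288   0.1       ] tcp in top/scene [[-50.6751918  435.20673183]] [[433.95786722 -66.3319034 ]]
```

send_rows([
  {"gripper": 0.2, "linear": [0, 0, 0.05], "delta_rot": [0, 0, 0]},
  {"gripper": 0.2, "linear": [0, 0, 0.09], "delta_rot": [0, 0, -0.1]},
  {"gripper": 0.2, "linear": [0.03, -0.03, 0.09], "delta_rot": [0, 0, -0.24]},
  {"gripper": 0.2, "linear": [0.06, -0.06, 0.09], "delta_rot": [0, 0, -0.38]},
  {"gripper": 0.2, "linear": [0.09, -0.09, 0.09], "delta_rot": [0, 0, -0.52]},
  {"gripper": 0.2, "linear": [0.12, -0.12, 0.09], "delta_rot": [0, 0, -0.66]},
  {"gripper": 0.2, "linear": [0.15, -0.15, 0.09], "delta_rot": [0, 0, -0.8]},
  {"gripper": 0.2, "linear": [0.18, -0.18, 0.09], "delta_rot": [0, 0, -0.94]},
])

```text
clock: 1.1
position: [0.4047, 0.3483, 0.3214]
ee_rot: [0.0, 0.623, 0.782, 0.0]
contact_force: [1.0, 0.6, -0.6]
width: 0.034
gripper_force: 0.0
```

send_rows([
  {"gripper": 0.2, "linear": [0.04, -0.03, 0], "delta_rot": [0, 0, -0.1]},
  {"gripper": 0.2, "linear": [0.08, -0.06, 0], "delta_rot": [0, 0, -0.198]},
  {"gripper": 0.2, "linear": [0.12, -0.09, -0.02], "delta_rot": [0, 0, -0.198]},
  {"gripper": 0.2, "linear": [0.16, -0.12, -0.05], "delta_rot": [0, 0, -0.198]},
  {"gripper": 0.2, "linear": [0.2, -0.145, -0.09], "delta_rot": [0, 0, -0.198]},
  {"gripper": 0.2, "linear": [0.221, -0.151, -0.13], "delta_rot": [0, 0, -0.198]},
  {"gripper": 0.2, "linear": [0.221, -0.151, -0.18], "delta_rot": [0, 0, -0.198]},
  {"gripper": 0.2, "linear": [0.221, -0.151, -0.2], "delta_rot": [0, 0, -0.198]},
])

```text
clock: 1.9
position: [0.6249, 0.1972, 0.1177]
ee_rot: [-0.001, 0.696, 0.718, -0.001]
contact_force: [-0.4, 0.1, 0.3]
width: 0.0342
gripper_force: 0.0
```

```bash
python3 - <<'E'
from m import *
t,s=get('top'),get('scene')
x=cv2.resize(t['pixels'][130:250,100:240],None,fx=2.8,fy=2.8);y=cv2.resize(s['pixels'][90:230,400:530],None,fx=3,fy=3)
c=np.zeros((430,800,3),np.uint8);c[:x.shape[0],:x.shape[1]]=x;c[:y.shape[0],400:400+y.shape[1]]=y[:,:400];cv2.imwrite('pics/n.png',c)
E
```

```text
(no output)
```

View pics/n.png

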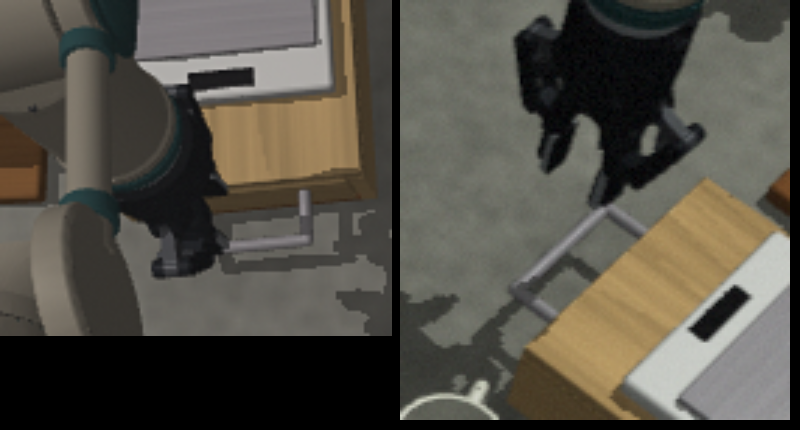

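The fingers straddle the bar's line, with the bar visible to their right in top (crop about (260,240)). Descending.

send_rows([
  {"gripper": 0.2, "linear": [0, 0, -0.03], "delta_rot": [0, 0, 0]},
  {"gripper": 0.2, "linear": [0, 0, -0.05], "delta_rot": [0, 0, 0]},
  {"gripper": 0.2, "linear": [0, 0, -0.065], "delta_rot": [0, 0, 0]},
  {"gripper": 0.2, "linear": [0, 0, -0.08], "delta_rot": [0, 0, 0]},
  {"gripper": 0.2, "linear": [0, 0, -0.094], "delta_rot": [0, 0, 0]},
  {"gripper": 0.2, "linear": [0, 0, -0.094], "delta_rot": [0, 0, 0]},
])

```text
clock: 2.6
position: [0.6242, 0.1989, 0.027]
ee_rot: [-0.0, 0.695, 0.719, -0.001]
contact_force: [-0.7, -0.6, 0.4]
width: 0.0342
gripper_force: 0.0
```

send_rows([
  {"gripper": 1, "linear": [0, 0, 0], "delta_rot": [0, 0, 0]},
  {"gripper": 1, "linear": [0, 0, 0], "delta_rot": [0, 0, 0]},
  {"gripper": 1, "linear": [0, 0, 0], "delta_rot": [0, 0, 0]},
  {"gripper": 1, "linear": [0, 0, 0], "delta_rot": [0, 0, 0]},
  {"gripper": 1, "linear": [0, 0, 0], "delta_rot": [0, 0, 0]},
], newtons=40)

```text
clock: 3.1
position: [0.6255, 0.199, 0.0287]
ee_rot: [0.001, 0.695, 0.719, 0.001]
contact_force: [-0.7, 0.6, 5.6]
width: 0.0083
gripper_force: 39.3
```

send_rows([
  {"gripper": 1, "linear": [-0.01, 0, 0], "delta_rot": [0, 0, 0]},
  {"gripper": 1, "linear": [-0.025, -0.001, 0], "delta_rot": [0, 0, 0]},
  {"gripper": 1, "linear": [-0.04, -0.0015, 0], "delta_rot": [0, 0, 0]},
  {"gripper": 1, "linear": [-0.055, -0.002, 0], "delta_rot": [0, 0, 0]},
  {"gripper": 1, "linear": [-0.07, -0.0025, 0], "delta_rot": [0, 0, 0]},
  {"gripper": 1, "linear": [-0.085, -0.003, 0], "delta_rot": [0, 0, 0]},
  {"gripper": 1, "linear": [-0.1, -0.0035, 0], "delta_rot": [0, 0, 0]},
  {"gripper": 1, "linear": [-0.105, -0.0035, 0], "delta_rot": [0, 0, 0]},
])

```text
clock: 3.9
position: [0.5201, 0.1937, 0.0287]
ee_rot: [0.002, 0.695, 0.719, 0.0]
contact_force: [4.0, -6.2, 5.0]
width: 0.0082
gripper_force: 40.0
```

send_rows([
  {"gripper": 1, "linear": [-0.004, 0, 0], "delta_rot": [0, 0, 0]},
  {"gripper": 1, "linear": [-0.008, 0, 0], "delta_rot": [0, 0, 0]},
  {"gripper": 1, "linear": [-0.008, 0, 0], "delta_rot": [0, 0, 0]},
])

```text
clock: 4.2
position: [0.5128, 0.1933, 0.0287]
ee_rot: [0.002, 0.695, 0.719, 0.0]
contact_force: [1.1, -7.1, 8.1]
width: 0.008
gripper_force: 40.3
```

send_rows([
  {"gripper": 1, "linear": [-0.005, -0.001, 0], "delta_rot": [0, 0, 0]},
  {"gripper": 1, "linear": [-0.01, -0.002, 0], "delta_rot": [0, 0, 0]},
  {"gripper": 1, "linear": [-0.013, -0.002, 0], "delta_rot": [0, 0, 0]},
  {"gripper": 1, "linear": [-0.013, -0.002, 0], "delta_rot": [0, 0, 0]},
])

```text
clock: 4.6
position: [0.5002, 0.1927, 0.0287]
ee_rot: [0.002, 0.695, 0.719, 0.001]
contact_force: [2.0, -1.8, 6.4]
width: 0.0085
gripper_force: 40.2
```

send_rows([
  {"gripper": 1, "linear": [-0.004, 0, 0], "delta_rot": [0, 0, 0]},
  {"gripper": 1, "linear": [-0.008, 0, 0], "delta_rot": [0, 0, 0]},
  {"gripper": 1, "linear": [-0.008, 0, 0], "delta_rot": [0, 0, 0]},
  {"gripper": 1, "linear": [-0.008, 0, 0], "delta_rot": [0, 0, 0]},
])

```text
clock: 5.0
position: [0.4921, 0.1923, 0.0287]
ee_rot: [0.002, 0.695, 0.719, 0.001]
contact_force: [1.5, -4.9, 7.7]
width: 0.0082
gripper_force: 40.3
```

Travel so far is 0.133 m. I continue until the force rises.

send_rows([
  {"gripper": 1, "linear": [-0.004, -0.001, 0], "delta_rot": [0, 0, 0]},
  {"gripper": 1, "linear": [-0.006, -0.001, 0], "delta_rot": [0, 0, 0]},
  {"gripper": 1, "linear": [-0.006, -0.001, 0], "delta_rot": [0, 0, 0]},
])

```text
clock: 5.3
position: [0.4865, 0.192, 0.0287]
ee_rot: [0.002, 0.695, 0.719, 0.002]
contact_force: [2.8, -1.2, 6.0]
width: 0.0081
gripper_force: 40.2
```

send_rows([
  {"gripper": 1, "linear": [-0.003, 0, 0], "delta_rot": [0, 0, 0]},
  {"gripper": 1, "linear": [-0.003, 0, 0], "delta_rot": [0, 0, 0]},
  {"gripper": 1, "linear": [-0.003, 0, 0], "delta_rot": [0, 0, 0]},
])

```text
clock: 5.6
position: [0.4863, 0.192, 0.0287]
ee_rot: [0.004, 0.695, 0.719, 0.004]
contact_force: [6.8, -2.8, 2.3]
width: 0.0084
gripper_force: 39.8
```

send_rows([
  {"gripper": 0.2, "linear": [0.002, 0, 0], "delta_rot": [0, 0, 0]},
  {"gripper": 0.2, "linear": [0.002, 0, 0], "delta_rot": [0, 0, 0]},
  {"gripper": 0.2, "linear": [0.002, 0, 0], "delta_rot": [0, 0, 0]},
  {"gripper": 0.2, "linear": [0.002, 0, 0], "delta_rot": [0, 0, 0]},
  {"gripper": 0.2, "linear": [0.002, 0, 0.03], "delta_rot": [0, 0, 0]},
  {"gripper": 0.2, "linear": [0.002, 0, 0.07], "delta_rot": [0, 0, 0]},
  {"gripper": -1, "linear": [0.002, 0, 0.12], "delta_rot": [0, 0, 0]},
  {"gripper": -1, "linear": [0.002, 0, 0.17], "delta_rot": [0, 0, 0]},
])

```text
clock: 6.4
position: [0.4827, 0.1921, 0.1985]
ee_rot: [-0.001, 0.695, 0.719, -0.001]
contact_force: [1.5, -0.0, -0.2]
width: 0.0623
gripper_force: 0.0
```

send_rows([
  {"gripper": -1, "linear": [0, -0.04, 0.02], "delta_rot": [0, 0, 0.15]},
  {"gripper": -1, "linear": [0, -0.08, 0.03], "delta_rot": [0, 0, 0.3]},
  {"gripper": -1, "linear": [0, -0.12, 0.03], "delta_rot": [0, 0, 0.45]},
  {"gripper": -1, "linear": [0.01, -0.16, 0.03], "delta_rot": [0, 0, 0.6]},
  {"gripper": -1, "linear": [0.02, -0.19, 0.03], "delta_rot": [0, 0, 0.75]},
  {"gripper": -1, "linear": [0.025, -0.218, 0.03], "delta_rot": [0, 0, 0.9]},
  {"gripper": -1, "linear": [0.025, -0.218, 0.0], "delta_rot": [0, 0, 1.05]},
  {"gripper": -1, "linear": [0.025, -0.218, 0.0], "delta_rot": [0, 0, 1.15]},
])

```text
clock: 7.2
position: [0.5061, -0.0263, 0.1939]
ee_rot: [-0.004, 0.191, 0.982, 0.0]
contact_force: [-0.2, -0.2, -0.6]
width: 0.0852
gripper_force: 0.0
```

```bash
python3 - <<'E'
from m import *
get('top','top1.png');s=get('scene','sc1.png')
E
```

```text
(no output)
```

View pics/top1.png

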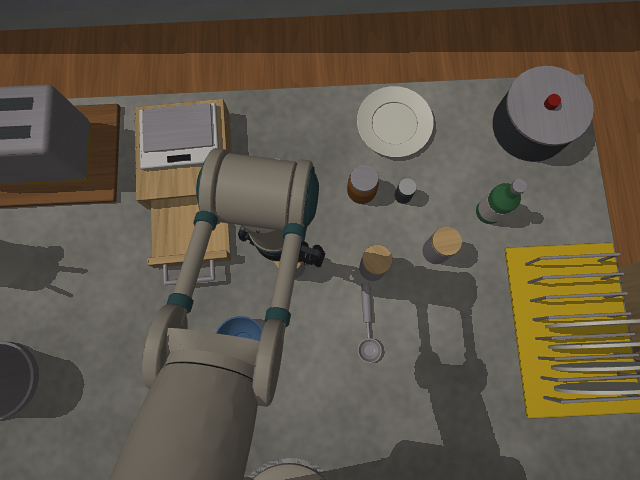

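View pics/sc1.png

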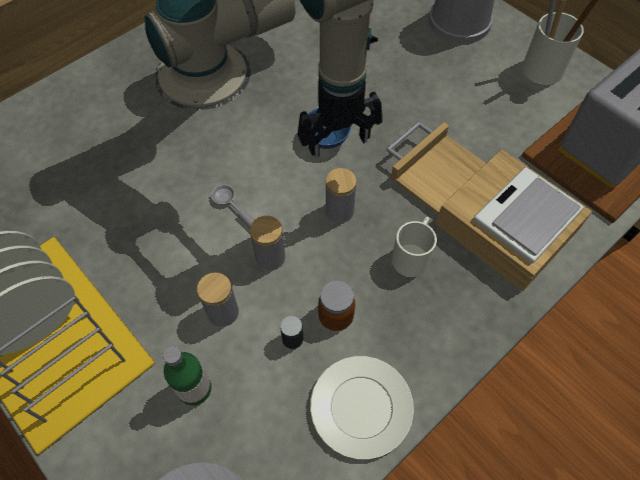

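Top shows the open board around (190,230) and the gripper over canister A; the scene view confirms that the shelf is out and everything stands. Grasping A.

send_rows([
  {"gripper": -1, "linear": [0.008, 0, 0], "delta_rot": [0, 0, 0]},
  {"gripper": -1, "linear": [0.008, 0, 0], "delta_rot": [0, 0, 0]},
  {"gripper": -1, "linear": [0.008, 0, -0.03], "delta_rot": [0, 0, 0]},
  {"gripper": -1, "linear": [0.008, 0, -0.06], "delta_rot": [0, 0, 0]},
  {"gripper": -1, "linear": [0.008, 0, -0.085], "delta_rot": [0, 0, 0]},
  {"gripper": -1, "linear": [0.008, 0, -0.11], "delta_rot": [0, 0, 0]},
  {"gripper": -1, "linear": [0.008, 0, -0.132], "delta_rot": [0, 0, 0]},
  {"gripper": -1, "linear": [0.008, 0, -0.132], "delta_rot": [0, 0, 0]},
])

```text
clock: 8.1
position: [0.515, -0.0251, 0.0632]
ee_rot: [-0.003, 0.193, 0.981, 0.0]
contact_force: [0.2, -0.9, -0.9]
width: 0.0855
gripper_force: 0.0
```

send_rows([
  {"gripper": 0, "linear": [0, 0, 0], "delta_rot": [0, 0, 0]},
  {"gripper": 0, "linear": [0, 0, 0], "delta_rot": [0, 0, 0]},
  {"gripper": 0, "linear": [0, 0, 0], "delta_rot": [0, 0, 0]},
  {"gripper": 0, "linear": [0, 0, 0], "delta_rot": [0, 0, 0]},
  {"gripper": 0, "linear": [0, 0, 0], "delta_rot": [0, 0, 0]},
], newtons=40)

```text
clock: 8.6
position: [0.518, -0.0263, 0.067]
ee_rot: [0.002, 0.193, 0.981, -0.0]
contact_force: [-0.7, -2.3, 6.0]
width: 0.0592
gripper_force: 44.8
```

send_rows([
  {"gripper": 0.2, "linear": [0, 0, 0.005], "delta_rot": [0, 0, 0]},
  {"gripper": 0.2, "linear": [0, 0, 0.012], "delta_rot": [0, 0, 0]},
  {"gripper": 0.2, "linear": [0, 0, 0.02], "delta_rot": [0, 0, 0]},
  {"gripper": 0.2, "linear": [0, 0, 0.02], "delta_rot": [0, 0, 0]},
  {"gripper": 0.2, "linear": [0, 0, 0.02], "delta_rot": [0, 0, 0]},
  {"gripper": 0.2, "linear": [0, 0, 0.02], "delta_rot": [0, 0, 0]},
])

```text
clock: 9.2
position: [0.5164, -0.0257, 0.085]
ee_rot: [-0.0, 0.193, 0.981, 0.0]
contact_force: [0.1, 0.4, -6.8]
width: 0.0595
gripper_force: 45.0
```

send_rows([
  {"gripper": 0.2, "linear": [0, 0, 0], "delta_rot": [0, 0, 0]},
  {"gripper": 0.2, "linear": [0, 0, 0], "delta_rot": [0, 0, 0]},
])

```text
clock: 9.4
position: [0.5166, -0.0258, 0.085]
ee_rot: [-0.0, 0.193, 0.981, 0.0]
contact_force: [-0.2, -0.1, -6.6]
width: 0.0592
gripper_force: 45.0
```

A weighs about 0.67 kg, so it is the full one. Next I work out the board's origin from the unit's front top edge.

```bash
python3 - <<'E'
from m import *
t,s=get('top'),get('scene')
for n,a,b in[('L',(137.6,200),(502.5,149.5)),('R',(228,192),(442.5,205.8))]:
    print(n,tri(t,a,s,b).round(4),plane(t,*a,.07).round(4),plane(s,*b,.07).round(4))
print('panel top',plane(t,148,262,.054).round(3),plane(t,228,257,.054).round(3),plane(s,445,127,.054).round(3),plane(s,393,167,.054).round(3))
E
```

```text
L [0.6636 0.2985 0.0634] [0.6605 0.2947 0.07  ] [0.6662 0.2943 0.07  ]
R [0.6722 0.1033 0.0595] [0.6682 0.1005 0.07  ] [0.6758 0.0974 0.07  ]
panel top [0.527 0.275 0.054] [0.529 0.105 0.054] [0.537 0.263 0.054] [0.536 0.103 0.054]
```

send_rows([
  {"gripper": 0.2, "linear": [0, 0, 0.02], "delta_rot": [0, 0, 0]},
  {"gripper": 0.2, "linear": [0, 0, 0.05], "delta_rot": [0, 0, 0]},
  {"gripper": 0.2, "linear": [0, 0, 0.08], "delta_rot": [0, 0, 0]},
  {"gripper": 0.2, "linear": [0.005, 0.015, 0.1], "delta_rot": [0, 0, 0.05]},
  {"gripper": 0.2, "linear": [0.015, 0.04, 0.1], "delta_rot": [0, 0, 0.12]},
  {"gripper": 0.2, "linear": [0.028, 0.07, 0.1], "delta_rot": [0, 0, 0.19]},
  {"gripper": 0.2, "linear": [0.04, 0.1, 0.1], "delta_rot": [0, 0, 0.26]},
  {"gripper": 0.2, "linear": [0.05, 0.13, 0.1], "delta_rot": [0, 0, 0.33]},
], newtons=50)

```text
clock: 10.3
position: [0.5672, 0.1053, 0.1851]
ee_rot: [0.0, 0.028, 1.0, 0.0]
contact_force: [0.4, -0.4, -6.5]
width: 0.059
gripper_force: 57.5
```

send_rows([
  {"gripper": 0.2, "linear": [0.012, 0.03, 0], "delta_rot": [0, 0, 0.05]},
  {"gripper": 0.2, "linear": [0.024, 0.06, 0], "delta_rot": [0, 0, 0.09]},
  {"gripper": 0.2, "linear": [0.032, 0.08, 0], "delta_rot": [0, 0, 0.09]},
  {"gripper": 0.2, "linear": [0.036, 0.089, 0], "delta_rot": [0, 0, 0.09]},
  {"gripper": 0.2, "linear": [0.036, 0.089, 0], "delta_rot": [0, 0, 0.09]},
  {"gripper": 0.2, "linear": [0.036, 0.089, 0], "delta_rot": [0, 0, 0.09]},
])

```text
clock: 10.9
position: [0.6021, 0.1921, 0.1849]
ee_rot: [-0.001, -0.016, 1.0, -0.001]
contact_force: [-0.6, -0.2, -6.0]
width: 0.0591
gripper_force: 57.7
```

```bash
python3 - <<'E'
from m import *
t,s=get('top'),get('scene')
x=cv2.resize(t['pixels'][150:300,120:260],None,fx=2.8,fy=2.8);y=cv2.resize(s['pixels'][60:230,380:510],None,fx=3,fy=3)
c=np.zeros((520,800,3),np.uint8);c[:x.shape[0],:x.shape[1]]=x;c[:y.shape[0],400:400+y.shape[1]]=y[:,:400];cv2.imwrite('pics/p.png',c)
E
```

```text
(no output)
```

View pics/p.png

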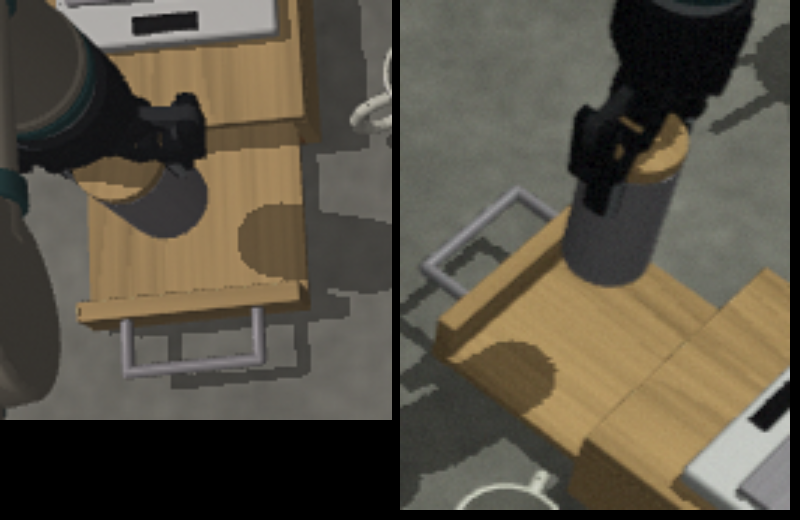

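The crops show the canister upright over the middle of the open board, clear of the front panel (crop top (190,300)) and of the unit's front. Lowering.

send_rows([
  {"gripper": 0.2, "linear": [0, 0, -0.025], "delta_rot": [0, 0, 0]},
  {"gripper": 0.2, "linear": [0, 0, -0.05], "delta_rot": [0, 0, 0]},
  {"gripper": 0.2, "linear": [0, 0, -0.07], "delta_rot": [0, 0, 0]},
  {"gripper": 0.2, "linear": [0, 0, -0.08], "delta_rot": [0, 0, 0]},
  {"gripper": 0.2, "linear": [0, 0, -0.087], "delta_rot": [0, 0, 0]},
  {"gripper": 0.2, "linear": [0, 0, -0.09], "delta_rot": [0, 0, 0]},
  {"gripper": 0.2, "linear": [0, 0, -0.092], "delta_rot": [0, 0, 0]},
  {"gripper": 0.2, "linear": [0, 0, -0.092], "delta_rot": [0, 0, 0]},
])

```text
clock: 11.8
position: [0.6033, 0.1932, 0.094]
ee_rot: [0.001, -0.016, 1.0, 0.0]
contact_force: [0.7, 0.1, -6.4]
width: 0.0594
gripper_force: 57.7
```

send_rows([
  {"gripper": 0.2, "linear": [0, 0, -0.001], "delta_rot": [0, 0, 0]},
  {"gripper": 0.2, "linear": [0, 0, -0.002], "delta_rot": [0, 0, 0]},
  {"gripper": 0.2, "linear": [0, 0, -0.003], "delta_rot": [0, 0, 0]},
  {"gripper": 0.2, "linear": [0, 0, -0.003], "delta_rot": [0, 0, 0]},
])

```text
clock: 12.2
position: [0.6027, 0.1932, 0.0903]
ee_rot: [-0.0, -0.016, 1.0, 0.0]
contact_force: [0.8, -0.5, -7.4]
width: 0.0592
gripper_force: 57.7
```

send_rows([
  {"gripper": 0.2, "linear": [0, 0, -0.001], "delta_rot": [0, 0, 0]},
  {"gripper": 0.2, "linear": [0, 0, -0.002], "delta_rot": [0, 0, 0]},
  {"gripper": 0.2, "linear": [0, 0, -0.002], "delta_rot": [0, 0, 0]},
])

```text
clock: 12.5
position: [0.6027, 0.1932, 0.0881]
ee_rot: [-0.0, -0.016, 1.0, -0.0]
contact_force: [0.8, -0.1, -6.9]
width: 0.0593
gripper_force: 57.7
```

send_rows([
  {"gripper": 0.2, "linear": [0, 0, -0.001], "delta_rot": [0, 0, 0]},
  {"gripper": 0.2, "linear": [0, 0, -0.0015], "delta_rot": [0, 0, 0]},
  {"gripper": 0.2, "linear": [0, 0, -0.0015], "delta_rot": [0, 0, 0]},
])

```text
clock: 12.8
position: [0.603, 0.1932, 0.0872]
ee_rot: [0.0, -0.016, 1.0, 0.0]
contact_force: [-0.1, -0.4, -3.7]
width: 0.059
gripper_force: 57.9
```

send_rows([
  {"gripper": 0.2, "linear": [0, 0, -0.0015], "delta_rot": [0, 0, 0]},
  {"gripper": 0.2, "linear": [0, 0, -0.0015], "delta_rot": [0, 0, 0]},
])

```text
clock: 13.0
position: [0.6033, 0.1932, 0.0871]
ee_rot: [0.001, -0.016, 1.0, 0.0]
contact_force: [-1.5, -1.9, 5.6]
width: 0.0596
gripper_force: 58.5
```

send_rows([
  {"gripper": -0.7, "linear": [0, 0, -0.0005], "delta_rot": [0, 0, 0]},
  {"gripper": -0.7, "linear": [0, 0, 0], "delta_rot": [0, 0, 0]},
  {"gripper": -0.9, "linear": [0, 0, 0], "delta_rot": [0, 0, 0]},
  {"gripper": -0.9, "linear": [0, 0, 0], "delta_rot": [0, 0, 0]},
])

```text
clock: 13.4
position: [0.6031, 0.1933, 0.0854]
ee_rot: [0.0, -0.016, 1.0, 0.0]
contact_force: [1.0, 0.8, 0.4]
width: 0.0808
gripper_force: 0.0
```

Released. Retreating straight up and away.

send_rows([
  {"gripper": -1, "linear": [0, 0, 0.02], "delta_rot": [0, 0, 0]},
  {"gripper": -1, "linear": [0, 0, 0.05], "delta_rot": [0, 0, 0]},
  {"gripper": -1, "linear": [0, 0, 0.09], "delta_rot": [0, 0, 0]},
  {"gripper": -1, "linear": [0, 0, 0.13], "delta_rot": [0, 0, 0]},
  {"gripper": -1, "linear": [-0.04, 0, 0.16], "delta_rot": [0, 0, 0]},
  {"gripper": -1, "linear": [-0.08, 0, 0.18], "delta_rot": [0, 0, 0]},
  {"gripper": -1, "linear": [-0.12, 0, 0.18], "delta_rot": [0, 0, 0]},
  {"gripper": -1, "linear": [-0.16, 0, 0.18], "delta_rot": [0, 0, 0]},
])

```text
clock: 14.2
position: [0.4418, 0.1932, 0.2662]
ee_rot: [0.001, -0.016, 1.0, 0.0]
contact_force: [-0.3, 0.1, 0.4]
width: 0.0853
gripper_force: 0.0
```

send_rows([
  {"gripper": -1, "linear": [-0.04, 0.0, 0], "delta_rot": [0, 0, 0]},
  {"gripper": -1, "linear": [-0.06, 0.0, 0], "delta_rot": [0, 0, 0]},
  {"gripper": -1, "linear": [-0.06, 0.0, 0], "delta_rot": [0, 0, 0]},
  {"gripper": -1, "linear": [-0.06, 0.0, 0], "delta_rot": [0, 0, 0]},
])

```text
clock: 14.6
position: [0.3835, 0.1934, 0.2658]
ee_rot: [0.001, -0.016, 1.0, 0.0]
contact_force: [0.2, 0.9, -0.1]
width: 0.0853
gripper_force: 0.0
```

```bash
python3 - <<'E'
from m import *
t,s=get('top'),get('scene')
c=np.hstack([cv2.resize(t['pixels'],(400,300)),cv2.resize(s['pixels'],(400,300))]);cv2.imwrite('pics/e.png',c)
E
```

```text
(no output)
```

View pics/e.png

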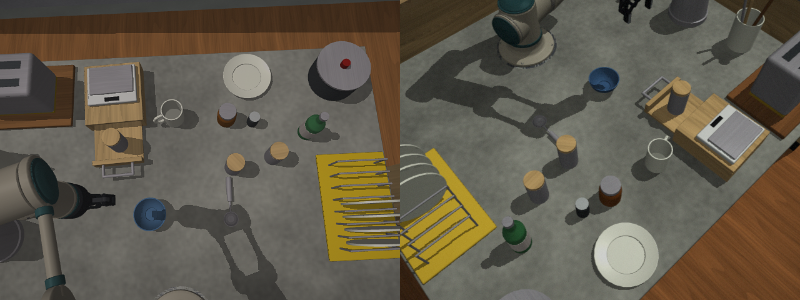

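Both views show the canister upright mid-board with the shelf out, and the other two canisters and bystanders standing in place. The arm is clear.

```bash
python3 -c "from rig import sign_off; print(sign_off())"
```

```text
the job is handed in; nothing more can be done
None
```

I pulled the shelf out to its stop, found canister A to be the full one (about 0.67 kg on lifting), set it down upright on the open board, and handed the job in; the verdict itself was not shown.

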